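Select the filter and zero the colorimeter

ROBOT

A 6-joint arm with a two-finger parallel gripper is mounted at the origin on the work surface. World frame = base frame: x ahead of the robot, y to its left, z up, the work surface at z = 0. Lengths are in m, angles in rad, forces in N, time in s.
With the tool pointing down it reaches from about 0.35 to 0.775 m from the base axis. Payload 7.3 kg.
Tool frame: the origin (TCP) lies at the very end of the fingers, on their centre line; the grasp point (between the pads) lies 19 mm behind it (robot.hold_point_z is the distance from the TCP to the grasp point, in m); z points along the fingers, y is the direction in which the jaws open and shut (so a half turn about z gives the same grasp; the last joint's range is limited). The gripper opens to 92 mm and grips with 3 to 60 N. Pads are 19 mm wide; open, the fingers measure 130 mm over their backs; the gripper's body (75 mm by 190 mm) begins 47 mm behind the grasp point.
Start: joints at [0.988, 0.342, 1.524, -0, 1.275, -0.146], TCP at [0.222, 0.476, 0.227] pointing down, gripper open.
Joint ranges: [-2.53, 2.53], [-0.77, 2.02], [0.04, 2.7], [-1, 4.14], [0.28, 2.66], [-3.11, 3.11]. Speed limits (rad/s): [2.57, 2.57, 3.14, 3.14, 3.14, 3.14].

INTERFACE

Orientations are given as [roll, pitch, yaw] about the fixed x, y, z axes, in that order (R = Rz(yaw) Ry(pitch) Rx(roll)).
In Python, from cell import monitor, viewer, robot gives the robot as it stands.
- The arm moves only by the tool move_arm, never from a script. Its argument "deltas" is a list of rows, each an object of numbers: "x", "y", "z": the shift along the tool's x, y, z in m; "wx", "wy", "wz": the turn, a rotation vector about the tool's x, y, z in degrees; "hand": the opening, from 0 (shut) to 1 (fully open). In form: [{"x": .., "y": .., "z": .., "wx": .., "wy": .., "wz": .., "hand": ..}, ...]. A call has 1 to 8 rows; each row is the pose to reach, as a shift and turn from the pose commanded when the call began, along the tool's axes at that moment; what a row does not reach only later rows make up. A row lasts 1/8 s, in which the tool goes at most 62.5 mm and 10.7 degrees, less where a joint would pass 70% of its speed; a pose out of reach is approached as far as the arm can. A call with a gripper value outside its range is refused whole. The fingers move at their own pace and stop on an object; "grip_force" is the grip in N (left out, the last holds). Time passes only in rows, so rows that repeat a pose let the fingers close. It gives the time, the measured TCP pose, the force and the opening at its end, in the units of the state.
- monitor.observe(): the state, without advancing time (a new reading comes with each control period).
- viewer.read_camera(name): name is "side" or "top" or "wrist"; returns the picture (480x640x3 uint8, red, green, blue); there is no depth.
- viewer.camera_params(name): a dict with "camera_matrix" (3x3 intrinsics, pixels), "R" (3x3) and "t" (3): a world point X has camera coordinates R X + t. Camera axes: x right, y down, z forward; pixel columns grow to the right and rows downward; lengths in m; the calibration is good to about 2 mm. A picture is of the moment at which its call begins: read the wrist's pose just before it. camera_params takes no time and is no camera call; for the wrist camera it gives the pose at the moment of the call.
- robot.hand_in(): hands the job in, once; it reports no verdict.
The state is a dict: "time": time; "qpos": joint angles; "qvel": joint speeds; "joint_efforts": joint torques, N m; "tool_pos": TCP position; "tool_rot": TCP orientation; "contact_force": force on the tool from outside, world axes, zero at the start; "torque": the same for the moment, N m; "opening": finger opening in m.
Only numpy, scipy, OpenCV 4.12 (cv2) and the standard library are available. Lean on these libraries where they do the work, as an engineer would, in place of code of your own. Each camera call takes 0.05 s, during which the arm holds its last target. There are 200 camera calls.

TASK

Get the bench colorimeter ready for the next reading: push the tab of its filter wheel round, click by click, until it rests at the five-dot mark, then press the wide bar-shaped key fully down and let it come up again to zero the instrument on the blank. Nothing is to be picked up: leave the capped blank vial in its well and the vial, flask and beaker on the bench where they stand, and do not press the small round key.

Things in the scene. Friction and masses are not known exactly. Their poses are not given: they have to be found in the camera images.
- colorimeter: low grey bench instrument, fixed, 220 (x) by 260 (y) mm, flat top deck 55 mm above the bench. Origin at the centre of its underside, on the bench; front faces its own -x, y to the left seen from the front, z up. On the deck: dark grey filter wheel left of centre on a round black scale, dark grey optical head behind the wheel (+x), dark display hood right of the head, two grey keys front right
- head_top (a point): centre of the top of the optical head, 45 mm above the deck, at (80, 40, 100) mm in the colorimeter's frame. The head is 60 (x) by 90 (y) mm; from its front a nose 36 mm wide (y), top 37 mm above the deck, reaches forward over the wheel's far edge to 20 mm from the wheel's axis. The display hood right of the head (x 51 to 108, y -121 to -15 mm) rises 40 mm above the deck
- wheel_axis (a point): fixed point on the case, axes as the case: where the wheel's vertical axis meets the deck, (0, 40, 55) mm in the colorimeter's frame. Marks of 1 to 6 white dots are printed on the deck 77 mm from it: the mark of n dots lies 105 + 30*(n-1) degrees counter-clockwise (from above) from the case's +x: one dot at the left, six at the right, five to the front right
- tab (a point): top of the wheel's upright aluminium tab, 52 mm from the axis, 30 mm above the deck. The wheel is a dark grey disc of radius 45 mm, top 9 mm above the deck; the tab stands on edge across its rim, 36 to 62 mm from the axis, 8 mm thick in the direction of turning, 6 to 30 mm above the deck (foot plate 20 mm wide, up to 11 mm). The point's own -x points outward along the tab, at the selected mark
- filter_wheel (a joint): wheel angle in rad, growing counter-clockwise from above: 0.524*(n-1) with the tab at n dots (five dots: 2.094). A spring clicks it into each mark: about 4 N at the tab to push it out; past half way it snaps on to the next mark and stays. Turns both ways between end stops just beyond one dot and six dots; starts in one of the first three clicks
- zero_key_top (a point): centre of the top of the wide bar-shaped key, 22 (x) by 46 (y) mm, 10 mm above the deck when up; at (-73, -88, 65) mm in the colorimeter's frame
- zero_key (a joint): travel of the bar-shaped key in m: 0 up, 0.005 fully down. It springs back; about 4 N holds it fully down
- power_key_top (a point): centre of the top of the small round key, 18 mm across, same height, 61 mm behind the bar-shaped one, at (-12, -88, 65) mm in the colorimeter's frame; not to be pressed
- power_key (a joint): travel of the round key in m: 0 up, 0.005 fully down
- blank_vial: glass vial 23 mm across with a white cap 36 mm across and 22 mm high, standing in the well of the optical head; the cap rests on the head, its top 67 mm above the deck. Origin at the vial's bottom, z up. To be left in place
- spare_vial: the same kind of capped vial, 58 mm high, loose on the bench right of the instrument. Origin at its bottom, z up
- flask: loose conical glass flask, 82 mm across at the foot, 126 mm high, left of the instrument. Origin at its bottom, z up
- beaker: loose glass beaker, 68 mm across, 85 mm high, right of the instrument towards its back. Origin at its bottom, z up

How it is judged:
On the way, in this order (a step that is already met when the one before it is completed fails the run):
1. the filter wheel rests in the click of the five-dot mark (value of joint filter_wheel between 1.99 and 2.2 rad), for 0.2 s.
2. the bar-shaped key is pressed down with the wheel at five dots (all of step 1 and value of joint zero_key above 0.004 m), for 0.04 s.
At the end, for the whole second after the job is handed in: The tab rests at the five-dot mark (within 0.1 rad, 6 degrees), both keys are up again (within 1 mm), the blank vial is within 10 mm and the other vial, the flask and the beaker within 20 mm of where they started (all of step 1 and value of joint each of zero_key, power_key below 0.001 m and distance of blank_vial from where it was at the start of the episode below 0.01 m and distance of each of spare_vial, flask, beaker from where it was at the start of the episode below 0.02 m); the robot touches nothing.
It fails at once if the small round key is pressed (more than 2 mm) (value of joint power_key above 0.002 m).
It fails at once if the blank vial is lifted or knocked (moved more than 10 mm) (distance of blank_vial from where it was at the start of the episode above 0.01 m).
It fails at once if the spare vial, flask or beaker is lifted, carried or knocked (moved more than 20 mm) (distance of any of spare_vial, flask, beaker from where it was at the start of the episode above 0.02 m).
It also fails if it takes over 64 s, if anything falls off the work surface, if the arm or the gripper's body presses on something with over 40 N, if the wrist force passes 120 N, or if a joint passes its speed limit or range.

## Working session

There is one attempt and no reset: what is moved stays moved. The work goes in short steps, Python scripts to look and compute and a tool call to move; the robot and the scene stay as the last step left them, time stands still between calls to the robot, and variables do not carry over. Pictures are saved under pics/ and viewed, about 8 in all and at most 12, crops included, and the job is handed in when it is done.

Besides the shell and the picture viewer there is one more tool, called after ">>>" as name(argument=value, ...) on one line, values as JSON. move_arm: Moves the arm, as the interface text tells. Its arguments: {"type":"object","properties":{"deltas":{"type":"array","items":{"type":"object","properties":{"x":{"type":"number"},"y":{"type":"number"},"z":{"type":"number"},"wx":{"type":"number"},"wy":{"type":"number"},"wz":{"type":"number"},"hand":{"type":"number"}}}},"grip_force":{"type":"number"}},"required":["deltas"]}

```bash
mkdir -p pics; ls; python3 - <<'E'
from cell import monitor, viewer, robot
import cv2
for n in ["side","top"]:
    cv2.imwrite(f"pics/{n}0.png",viewer.read_camera(n)[:,:,::-1])
    p=viewer.camera_params(n);print(n,p["camera_matrix"].tolist(),(-p["R"].T@p["t"]).round(3))
s=monitor.observe();print(s)
E
```

```text
pics
side [[502.7128442142654, 0.0, 324.3415529302554], [0.0, 502.7128442142654, 238.33189041693277], [0.0, 0.0, 1.0]] [ 0.483 -0.62   0.55 ]
top [[508.23704641882983, 0.0, 314.20484039181514], [0.0, 508.23704641882983, 233.69405941692088], [0.0, 0.0, 1.0]] [0.523 0.032 1.074]
{'time': 0.1, 'qpos': array([ 9.88026145e-01,  3.42674620e-01,  1.52491064e+00, -3.40242676e-05,
        1.27539770e+00, -1.45985481e-01]), 'qvel': array([-0.00061868, -0.00144963, -0.00017907, -0.00157347, -0.00072593,
        0.00017083]), 'joint_efforts': array([ 2.24097559e-03, -4.32005060e+01, -2.44694567e+01,  7.18722283e-02,
        5.25809114e-02, -6.02231557e-05]), 'tool_pos': array([0.22187248, 0.47541634, 0.22610705]), 'tool_rot': array([-3.14021241e+00, -1.70053338e-04,  2.70481776e+00]), 'contact_force': array([-0.46528115, -0.99862828, -0.28945555]), 'torque': array([-0.00238686, -0.06576606,  0.01820802]), 'opening': 0.09199676007966433}
```

View pics/top0.png

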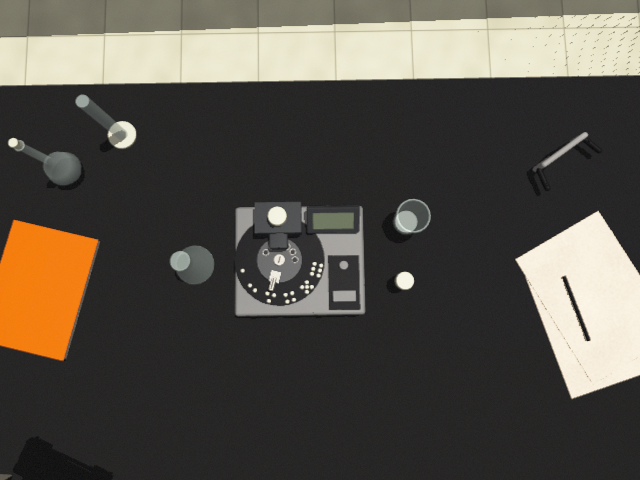

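View pics/side0.png

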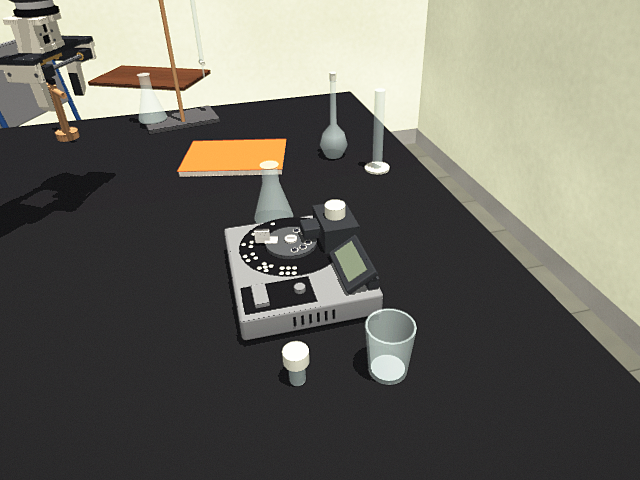

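The top view shows the colorimeter at about px (300,261), with yaw near 0. The wheel hub is at (279,260), and the tab points to about the three-dot mark near (271,290). The bar key is at (344,296) and the round key at (344,265). The side view agrees. Next I'll measure the dots and keys.

```bash
cat > h.py <<'E'
import numpy as np, cv2
from cell import monitor, viewer, robot
def ray(p,uv,z):
    c=-p["R"].T@p["t"]; d=p["R"].T@np.linalg.solve(p["camera_matrix"],[uv[0],uv[1],1.])
    return c+d*(z-c[2])/d[2]
def blobs(mask,lo,hi):
    n,l,st,ce=cv2.connectedComponentsWithStats(mask.astype(np.uint8))
    return [(st[i,4],ce[i]) for i in range(1,n) if lo<=st[i,4]<=hi]
E
python3 - <<'E'
from h import *
im=viewer.read_camera("top");p=viewer.camera_params("top")
g=im.min(2)
cv2.imwrite("pics/topc.png",cv2.resize(im[195:330,225:385,::-1],None,fx=5,fy=4.4,interpolation=cv2.INTER_CUBIC)[:600])
m=np.zeros_like(g,bool);m[200:320,230:370]=1
for a,c in blobs((g>190)&m,2,400): print("w",a,c.round(1),ray(p,c,.055)[:2].round(4))
# deck outline
k=np.zeros_like(g);k[200:322,228:372]=(g[200:322,228:372]>70)
cn=max(cv2.findContours(cv2.morphologyEx(k,cv2.MORPH_CLOSE,np.ones((9,9))),0,1)[0],key=cv2.contourArea)
r=cv2.minAreaRect(cn);b=cv2.boxPoints(r);print(r);w=np.array([ray(p,q,.055)[:2] for q in b]);print(w,w.mean(0))
E
```

```text
w 241 [276.9 215.1] [0.688  0.1023]
w 69 [279.2 259.4] [0.5979 0.0985]
w 8 [314.1 263.1] [0.5891 0.0285]
w 7 [320.7 265. ] [0.5851 0.0154]
w 7 [313.  268.3] [0.5788 0.031 ]
w 5 [242.4 270.2] [0.5776 0.1724]
w 7 [319.7 270. ] [0.5751 0.0176]
w 104 [274.6 277. ] [0.5629 0.1081]
w 8 [311.9 273.1] [0.5692 0.0334]
w 8 [318.1 274.9] [0.5655 0.021 ]
w 6 [306.7 281.8] [0.552  0.0441]
w 7 [249.7 285. ] [0.5478 0.1579]
w 3 [270. 286.] [0.5451 0.1174]
w 7 [302.  286.3] [0.5433 0.0536]
w 6 [306.8 286.3] [0.5431 0.0439]
w 7 [311.3 286. ] [0.5436 0.0351]
w 7 [254.7 290. ] [0.5377 0.1479]
w 7 [292.  292.3] [0.5318 0.0737]
w 8 [306.9 291.1] [0.5336 0.044 ]
w 7 [267. 293.] [0.5313 0.1235]
w 7 [285.3 294. ] [0.5287 0.0871]
w 5 [273.8 294.6] [0.5279 0.11  ]
w 7 [268.7 300.1] [0.5172 0.1202]
w 7 [293.7 299. ] [0.5185 0.0705]
w 8 [287.1 301.1] [0.5146 0.0836]
((299.5, 258.5), (113.0, 129.0), 90.0)
[[ 0.71655616  0.18728864]
 [ 0.71180872 -0.07534321]
 [ 0.48446007 -0.06839634]
 [ 0.48921944  0.18716112]] [0.6005111  0.05767755]
```

View pics/topc.png

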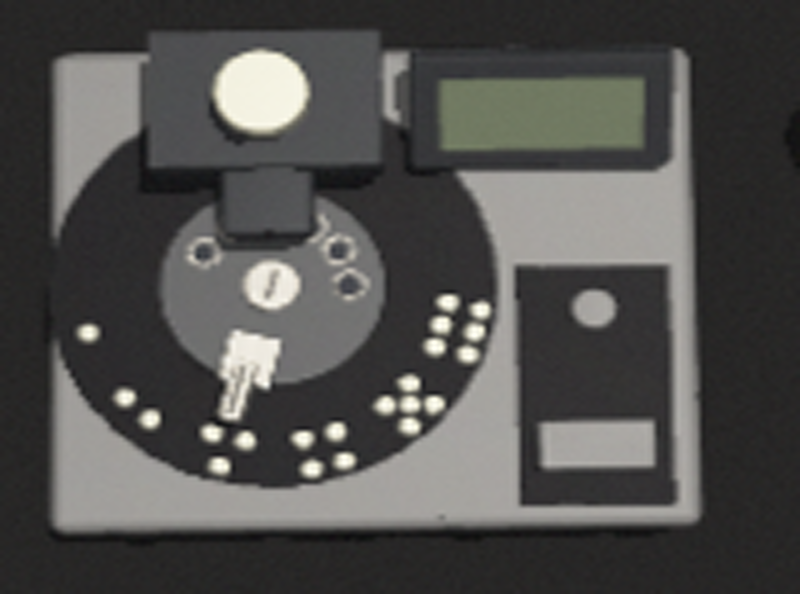

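The dots put the wheel axis at (0.598, 0.0985) with yaw about 0, and the crop shows the tab at three dots (165°). With the fingers shut, I'll push the tab in two clicks. First, a helper to work out tool-frame deltas.

```bash
cat >> h.py <<'E'
from scipy.spatial.transform import Rotation as Ro
def delta(xyz,yaw):
    s=monitor.observe(); R=Ro.from_euler("xyz",s["tool_rot"]); T=Ro.from_euler("xyz",[np.pi,0,np.radians(yaw)])
    print("t %.2f pos %s F %s"%(s["time"],s["tool_pos"].round(4),s["contact_force"].round(1)))
    print("delta",R.inv().apply(np.array(xyz)-s["tool_pos"]).round(4),"rot",np.degrees((R.inv()*T).as_rotvec()).round(1))
E
python3 -c "
from h import *
delta([.555,.139,.2],90)"
```

```text
t 0.15 pos [0.2219 0.4755 0.2262] F [-0.1 -0.3  0.2]
delta [-0.4441 -0.164   0.0263] rot [-0.1  0.  65. ]
```

>>> move_arm(deltas=[{"x": -0.05,"y": -0.02,"z": 0,"wz": 8,"hand": 0},{"x": -0.1,"y": -0.04,"z": 0,"wz": 16,"hand": 0},{"x": -0.155,"y": -0.06,"z": 0,"wz": 24,"hand": 0},{"x": -0.21,"y": -0.08,"z": 0,"wz": 33,"hand": 0},{"x": -0.27,"y": -0.1,"z": 0.005,"wz": 41,"hand": 0},{"x": -0.33,"y": -0.12,"z": 0.01,"wz": 49,"hand": 0},{"x": -0.39,"y": -0.143,"z": 0.02,"wz": 57,"hand": 0},{"x": -0.444,"y": -0.164,"z": 0.026,"wz": 65,"hand": 0}])

```text
schema error: expected keys x, y, z, wx, wy, wz, hand
```

>>> move_arm(deltas=[{"hand": 0},{"hand": 0}])

```text
schema error: expected keys x, y, z, wx, wy, wz, hand
```

```bash
python3 -c "
from h import *
delta([.555,.139,.074],90);print(monitor.observe()['opening'])
cv2.imwrite('pics/w1.png',viewer.read_camera('wrist')[:,:,::-1])"
```

```text
t 0.15 pos [0.2219 0.4755 0.2262] F [-0.1 -0.3  0.2]
delta [-0.4442 -0.1638  0.1523] rot [-0.1  0.  65. ]
0.09184037600089491
```

View pics/w1.png

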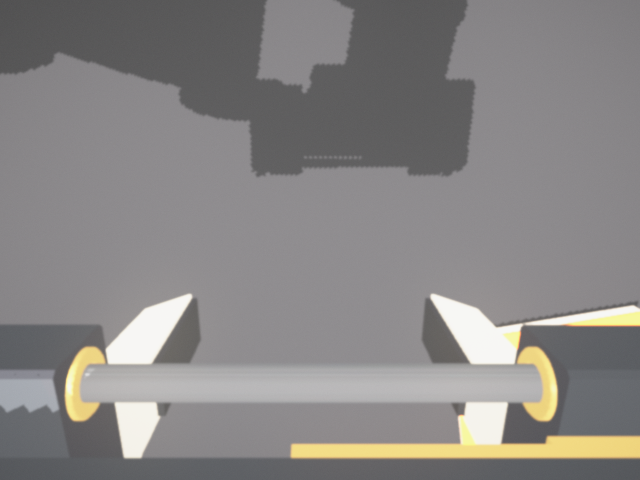

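Every row needs all seven keys, so both moves were refused and nothing moved. The wrist picture shows the open fingers over the bench at the start pose. I'll resend the moves with all the keys.

>>> move_arm(deltas=[{"x": -0.05,"y": -0.02,"z": 0,"wx": 0,"wy": 0,"wz": 8,"hand": 0},{"x": -0.1,"y": -0.04,"z": 0,"wx": 0,"wy": 0,"wz": 16,"hand": 0},{"x": -0.155,"y": -0.06,"z": 0,"wx": 0,"wy": 0,"wz": 24,"hand": 0},{"x": -0.21,"y": -0.08,"z": 0,"wx": 0,"wy": 0,"wz": 33,"hand": 0},{"x": -0.27,"y": -0.1,"z": 0.005,"wx": 0,"wy": 0,"wz": 41,"hand": 0},{"x": -0.33,"y": -0.12,"z": 0.01,"wx": 0,"wy": 0,"wz": 49,"hand": 0},{"x": -0.39,"y": -0.143,"z": 0.02,"wx": 0,"wy": 0,"wz": 57,"hand": 0},{"x": -0.444,"y": -0.164,"z": 0.026,"wx": 0,"wy": 0,"wz": 65,"hand": 0}])

```text
time: 1.2
tool_pos: [0.556, 0.1378, 0.2002]
tool_rot: [-3.141, -0.0, 1.566]
contact_force: [0.6, 1.2, 0.4]
opening: 0.0167
```

>>> move_arm(deltas=[{"x": 0,"y": 0,"z": 0,"wx": 0,"wy": 0,"wz": 0,"hand": 0},{"x": 0,"y": 0,"z": 0,"wx": 0,"wy": 0,"wz": 0,"hand": 0}])

```text
time: 1.45
tool_pos: [0.5544, 0.1395, 0.2003]
tool_rot: [-3.14, -0.0, 1.571]
contact_force: [0.5, 0.3, 0.5]
opening: 0.0007
```

```bash
python3 -c "
from h import *
delta([.555,.139,.074],90);print(monitor.observe()['opening'])
cv2.imwrite('pics/w2.png',viewer.read_camera('wrist')[:,:,::-1])"
```

```text
t 1.45 pos [0.5544 0.1395 0.2003] F [0.5 0.3 0.5]
delta [-0.0005  0.0007  0.1263] rot [-0.1 -0.  -0. ]
0.000694283768825716
```

View pics/w2.png

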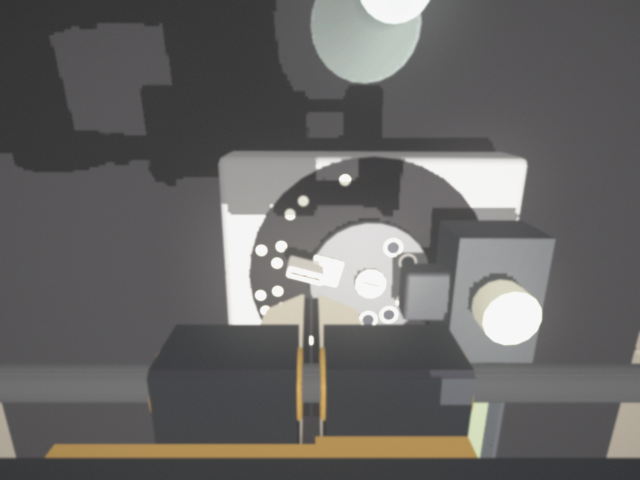

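The wrist view shows the tab at (305,270), still aligned with the three-dot mark at (265,250), and the flask well clear. I'll go down behind the tab.

>>> move_arm(deltas=[{"x": 0,"y": 0,"z": 0.04,"wx": 0,"wy": 0,"wz": 0,"hand": 0},{"x": 0,"y": 0,"z": 0.08,"wx": 0,"wy": 0,"wz": 0,"hand": 0},{"x": 0,"y": 0,"z": 0.11,"wx": 0,"wy": 0,"wz": 0,"hand": 0},{"x": 0,"y": 0,"z": 0.126,"wx": 0,"wy": 0,"wz": 0,"hand": 0},{"x": 0,"y": 0,"z": 0.126,"wx": 0,"wy": 0,"wz": 0,"hand": 0}])

```text
time: 2.12
tool_pos: [0.5542, 0.1402, 0.0745]
tool_rot: [-3.14, 0.0, 1.572]
contact_force: [-0.4, 0.1, 0.6]
opening: 0.0011
```

>>> move_arm(deltas=[{"x": -0.005,"y": -0.002,"z": 0,"wx": 0,"wy": 0,"wz": 0,"hand": 0},{"x": -0.01,"y": -0.004,"z": 0,"wx": 0,"wy": 0,"wz": 0,"hand": 0},{"x": -0.015,"y": -0.006,"z": 0,"wx": 0,"wy": 0,"wz": 0,"hand": 0},{"x": -0.02,"y": -0.008,"z": 0,"wx": 0,"wy": 0,"wz": 0,"hand": 0}])

```text
time: 2.62
tool_pos: [0.5474, 0.1192, 0.0754]
tool_rot: [3.14, -0.0, 1.57]
contact_force: [0.6, 1.5, -0.0]
opening: 0.0004
```

>>> move_arm(deltas=[{"x": -0.003,"y": 0,"z": 0,"wx": 0,"wy": 0,"wz": 0,"hand": 0},{"x": -0.006,"y": -0.001,"z": 0,"wx": 0,"wy": 0,"wz": 0,"hand": 0},{"x": -0.009,"y": -0.001,"z": 0,"wx": 0,"wy": 0,"wz": 0,"hand": 0}])

```text
time: 3.0
tool_pos: [0.5455, 0.1101, 0.0745]
tool_rot: [-3.141, 0.0, 1.57]
contact_force: [-0.6, -0.3, 0.5]
opening: 0.0007
```

>>> move_arm(deltas=[{"x": -0.002,"y": 0,"z": 0,"wx": 0,"wy": 0,"wz": 0,"hand": 0},{"x": -0.0035,"y": 0,"z": 0,"wx": 0,"wy": 0,"wz": 0,"hand": 0},{"x": -0.0035,"y": 0,"z": 0,"wx": 0,"wy": 0,"wz": 0,"hand": 0}])

```text
time: 3.38
tool_pos: [0.5458, 0.1068, 0.0747]
tool_rot: [-3.141, 0.0, 1.57]
contact_force: [0.6, 0.1, 1.0]
opening: 0.0002
```

```bash
python3 -c "
from h import *
delta([.548,.125,.074],120)
a=viewer.read_camera('wrist')
cv2.imwrite('pics/w3.png',a[:,:,::-1])"
```

```text
t 3.38 pos [0.5458 0.1068 0.0747] F [0.6 0.1 1. ]
delta [0.0182 0.0021 0.0007] rot [ -0.  -0. -30.]
```

View pics/w3.png

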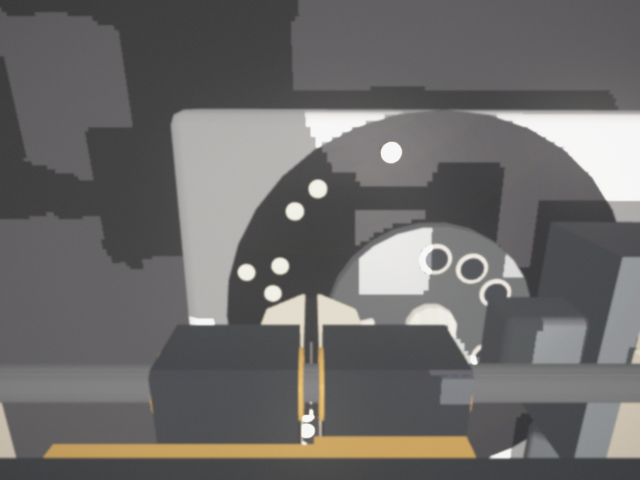

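The tab has left the three-dot mark, and its spot is now hidden by the fingers. The contact force is about zero, so the wheel has clicked on to four. I'll back off a little, turn the tool to 120°, and confirm with the top camera's hole pattern later.

>>> move_arm(deltas=[{"x": 0.008,"y": -0.004,"z": 0,"wx": 0,"wy": 0,"wz": 0,"hand": 0},{"x": 0.008,"y": -0.0045,"z": 0,"wx": 0,"wy": 0,"wz": -10,"hand": 0},{"x": 0.008,"y": -0.0045,"z": 0,"wx": 0,"wy": 0,"wz": -20,"hand": 0},{"x": 0.008,"y": -0.0045,"z": 0,"wx": 0,"wy": 0,"wz": -30,"hand": 0},{"x": 0.008,"y": -0.0045,"z": 0,"wx": 0,"wy": 0,"wz": -30,"hand": 0}])

```text
time: 4.05
tool_pos: [0.5411, 0.1155, 0.0747]
tool_rot: [-3.142, -0.0, 2.093]
contact_force: [-0.4, 0.4, 1.0]
opening: 0.0004
```

```bash
python3 -c "
from h import *
delta([.5405,.1,.0745],120)
delta([.548,.079,.0745],120)
a=viewer.read_camera('side')[200:340,210:390]
cv2.imwrite('pics/s3.png',cv2.resize(a[:,:,::-1],None,fx=4,fy=4,interpolation=2))"
```

```text
t 4.05 pos [0.5411 0.1155 0.0747] F [-0.4  0.4  1. ]
delta [-0.0131 -0.0083  0.0002] rot [-0.  -0.  -0.1]
t 4.05 pos [0.5411 0.1155 0.0747] F [-0.4  0.4  1. ]
delta [-0.035  -0.0122  0.0002] rot [-0.  -0.  -0.1]
```

View pics/s3.png

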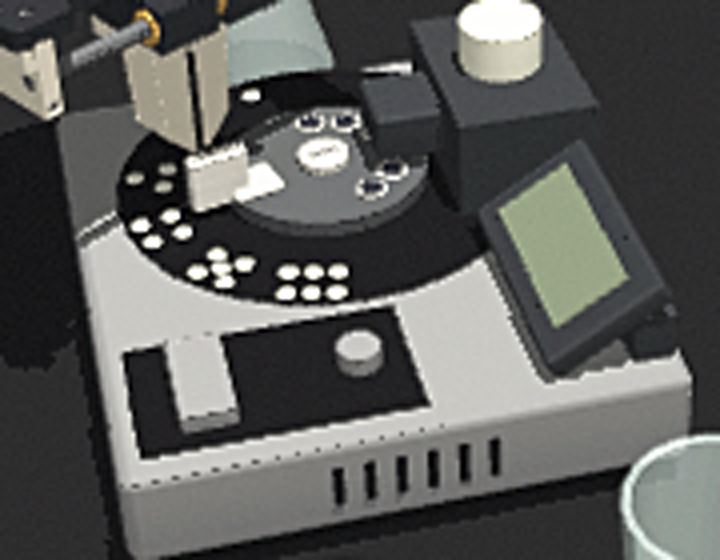

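The side view shows the tab's foot plate at (262,180) with the hub at (322,155). That direction points at the four-dot mark at (160,228), so the first click worked. Now the second push.

>>> move_arm(deltas=[{"x": -0.006,"y": -0.004,"z": 0,"wx": 0,"wy": 0,"wz": 0,"hand": 0},{"x": -0.013,"y": -0.008,"z": 0,"wx": 0,"wy": 0,"wz": 0,"hand": 0},{"x": -0.017,"y": -0.0085,"z": 0,"wx": 0,"wy": 0,"wz": 0,"hand": 0},{"x": -0.021,"y": -0.009,"z": 0,"wx": 0,"wy": 0,"wz": 0,"hand": 0},{"x": -0.025,"y": -0.0095,"z": 0,"wx": 0,"wy": 0,"wz": 0,"hand": 0},{"x": -0.029,"y": -0.0105,"z": 0,"wx": 0,"wy": 0,"wz": 0,"hand": 0},{"x": -0.033,"y": -0.0115,"z": 0,"wx": 0,"wy": 0,"wz": 0,"hand": 0},{"x": -0.034,"y": -0.012,"z": 0,"wx": 0,"wy": 0,"wz": 0,"hand": 0}])

```text
time: 5.1
tool_pos: [0.5485, 0.079, 0.0749]
tool_rot: [3.141, 0.001, 2.094]
contact_force: [0.1, 0.6, 0.0]
opening: 0.0004
```

>>> move_arm(deltas=[{"x": 0.01,"y": -0.002,"z": 0,"wx": 0,"wy": 0,"wz": 0,"hand": 0},{"x": 0.012,"y": -0.002,"z": 0,"wx": 0,"wy": 0,"wz": 0,"hand": 0}])

```text
time: 5.35
tool_pos: [0.5396, 0.0896, 0.0747]
tool_rot: [-3.141, -0.0, 2.095]
contact_force: [0.7, 0.6, -0.4]
opening: 0.0006
```

```bash
python3 -c "
from h import *
delta([.525,-.0295,.14],120)
a=viewer.read_camera('side')[200:340,210:390]
cv2.imwrite('pics/s4.png',cv2.resize(a[:,:,::-1],None,fx=4,fy=4,interpolation=2))"
```

```text
t 5.35 pos [0.5396 0.0896 0.0747] F [ 0.7  0.6 -0.4]
delta [-0.0958 -0.0722 -0.0653] rot [-0. -0.  0.]
```

View pics/s4.png

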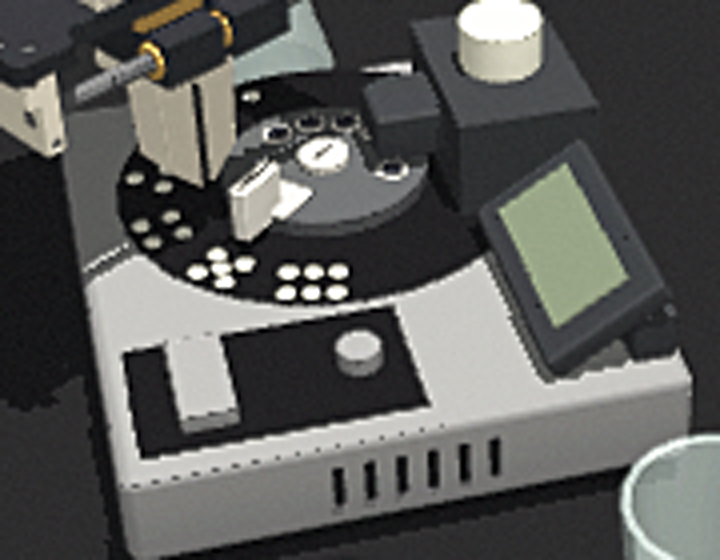

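The side view shows the tab at about (255,205), with its line from the hub running to the five-dot mark at (220,265). The wheel is at five. I'll lift and cross over to the bar key.

>>> move_arm(deltas=[{"x": 0,"y": 0,"z": -0.035,"wx": 0,"wy": 0,"wz": 0,"hand": 0},{"x": 0,"y": 0,"z": -0.065,"wx": 0,"wy": 0,"wz": 0,"hand": 0},{"x": -0.03,"y": -0.024,"z": -0.065,"wx": 0,"wy": 0,"wz": 0,"hand": 0},{"x": -0.065,"y": -0.048,"z": -0.065,"wx": 0,"wy": 0,"wz": 0,"hand": 0},{"x": -0.096,"y": -0.072,"z": -0.065,"wx": 0,"wy": 0,"wz": 0,"hand": 0},{"x": -0.096,"y": -0.072,"z": -0.04,"wx": 0,"wy": 0,"wz": 0,"hand": 0},{"x": -0.096,"y": -0.072,"z": -0.01,"wx": 0,"wy": 0,"wz": 0,"hand": 0},{"x": -0.096,"y": -0.072,"z": -0.005,"wx": 0,"wy": 0,"wz": 0,"hand": 0}])

```text
time: 6.4
tool_pos: [0.5246, -0.03, 0.0782]
tool_rot: [-3.139, -0.002, 2.094]
contact_force: [-0.3, 0.0, -0.3]
opening: 0.0003
```

```bash
python3 -c "
from h import *
delta([.525,-.0295,.06],120)
a=viewer.read_camera('side')[200:340,210:390]
cv2.imwrite('pics/s5.png',cv2.resize(a[:,:,::-1],None,fx=4,fy=4,interpolation=2))"
```

```text
t 6.40 pos [ 0.5246 -0.03    0.0782] F [-0.3  0.  -0.3]
delta [0.0002 0.0006 0.0182] rot [-0.2 -0.1 -0. ]
```

View pics/s5.png

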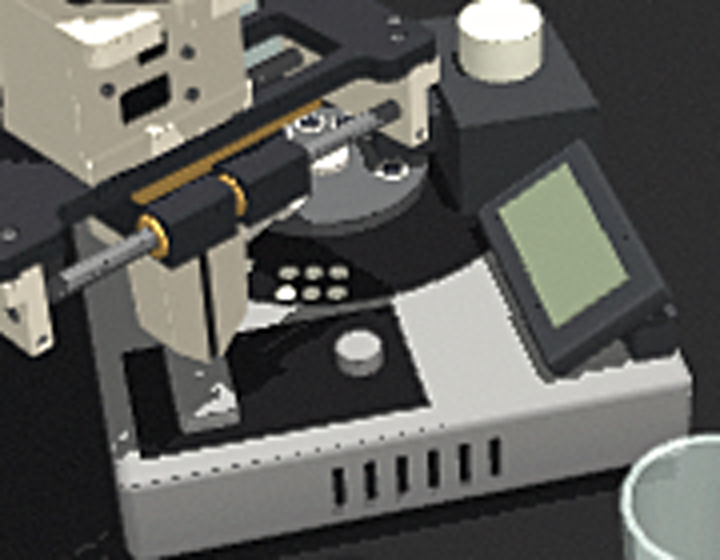

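The fingertips at (200,355) are over the bar key and well clear of the round key at (358,350). Pressing.

>>> move_arm(deltas=[{"x": 0,"y": 0,"z": 0.007,"wx": 0,"wy": 0,"wz": 0,"hand": 0},{"x": 0,"y": 0,"z": 0.012,"wx": 0,"wy": 0,"wz": 0,"hand": 0},{"x": 0,"y": 0,"z": 0.015,"wx": 0,"wy": 0,"wz": 0,"hand": 0},{"x": 0,"y": 0,"z": 0.018,"wx": 0,"wy": 0,"wz": 0,"hand": 0},{"x": 0,"y": 0,"z": 0.018,"wx": 0,"wy": 0,"wz": 0,"hand": 0}])

```text
time: 7.08
tool_pos: [0.526, -0.0302, 0.0619]
tool_rot: [3.141, 0.0, 2.094]
contact_force: [-0.4, 0.7, 2.2]
opening: 0.0005
```

>>> move_arm(deltas=[{"x": 0,"y": 0,"z": 0.001,"wx": 0,"wy": 0,"wz": 0,"hand": 0},{"x": 0,"y": 0,"z": 0.002,"wx": 0,"wy": 0,"wz": 0,"hand": 0},{"x": 0,"y": 0,"z": 0.002,"wx": 0,"wy": 0,"wz": 0,"hand": 0}])

```text
time: 7.45
tool_pos: [0.5261, -0.0302, 0.0602]
tool_rot: [3.141, 0.0, 2.094]
contact_force: [-1.1, 1.3, 6.0]
opening: 0.0006
```

>>> move_arm(deltas=[{"x": 0,"y": 0,"z": 0.001,"wx": 0,"wy": 0,"wz": 0,"hand": 0},{"x": 0,"y": 0,"z": 0.001,"wx": 0,"wy": 0,"wz": 0,"hand": 0}])

```text
time: 7.7
tool_pos: [0.5261, -0.0302, 0.06]
tool_rot: [3.141, 0.001, 2.094]
contact_force: [-2.8, 1.3, 13.5]
opening: 0.0007
```

The force rose to 13.5 N with the tool stopped at z 0.060, so the key has bottomed out. I'll release it and lift clear.

>>> move_arm(deltas=[{"x": 0,"y": 0,"z": -0.01,"wx": 0,"wy": 0,"wz": 0,"hand": 0},{"x": 0,"y": 0,"z": -0.05,"wx": 0,"wy": 0,"wz": 0,"hand": 0},{"x": 0,"y": 0,"z": -0.1,"wx": 0,"wy": 0,"wz": 0,"hand": 0},{"x": 0.03,"y": -0.05,"z": -0.14,"wx": 0,"wy": 0,"wz": 0,"hand": 0},{"x": 0.06,"y": -0.1,"z": -0.14,"wx": 0,"wy": 0,"wz": 0,"hand": 0},{"x": 0.06,"y": -0.1,"z": -0.14,"wx": 0,"wy": 0,"wz": 0,"hand": 0}])

```text
time: 8.45
tool_pos: [0.4052, -0.0276, 0.1988]
tool_rot: [-3.14, -0.002, 2.094]
contact_force: [0.0, -0.6, 0.4]
opening: 0.0003
```

```bash
python3 -c "
from h import *
s=monitor.observe();print(s['tool_pos'],s['contact_force'])
a=viewer.read_camera('side')
cv2.imwrite('pics/s6.png',cv2.resize(a[150:400,200:440,::-1],None,fx=2.4,fy=2.4,interpolation=2))"
```

```text
[ 0.40515102 -0.02761336  0.19880301] [ 0.01831591 -0.59266819  0.37905932]
```

View pics/s6.png

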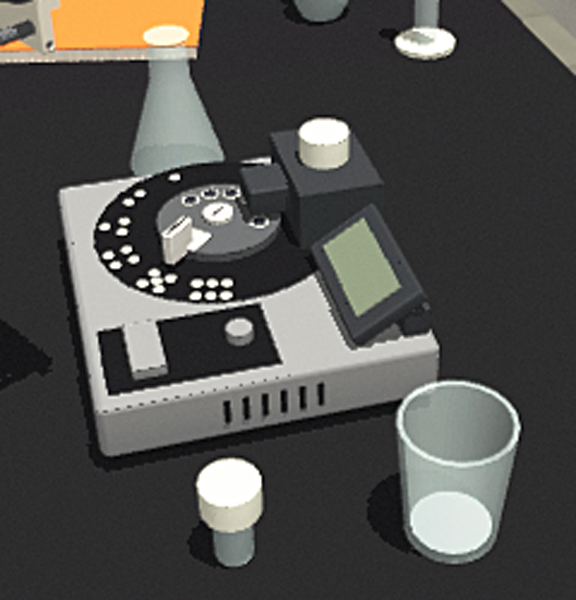

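The tab at (175,240) lines up with the five-dot mark at (157,280). Both keys are up, and the vials, flask and beaker stand where they were. Handing in.

```bash
python3 -c "
from cell import robot
print(robot.hand_in())"
```

```text
the job is handed in; nothing more can be done
None
```

I pushed the filter wheel's tab with the shut fingers from three dots to four and then to five, one click at a time. I then pressed the bar-shaped key fully down, let it come up and handed the job in.

- **Wheel:** the last side-camera picture shows the tab in line with the five-dot mark. I judged this by eye, as no wheel angle could be read.
- **Key press:** the tool stopped at z = 0.060 m, 5 mm below the key's raised height, and the force rose to 13.5 N. That means the key reached its bottom stop.
- **End state:** in the last picture both keys look up, and the blank vial, spare vial, flask and beaker look unmoved. The arm is clear at z = 0.20 m with under 1 N measured.

The first two move calls were refused because their rows lacked some keys, and nothing moved. No check failed or disagreed, and the robot's clock stood at about 8.5 s, well under the 64 s limit.

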